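Stack a stepped blank and wedge it tight

ROBOT

A 6-joint arm with a two-finger parallel gripper is mounted at the origin on the work surface. World frame = base frame: x ahead of the robot, y to its left, z up, the work surface at z = 0. Lengths are in mm, angles in rad, forces in N, time in s.
With the tool pointing down it reaches from about 275 to 725 mm from the base axis. Payload 5.6 kg.
Tool frame: the origin (TCP) lies midway between the tips of the shut fingers; the grasp point (between the pads) lies 19 mm behind it; z points along the fingers, y is the line along which they close (so a half turn about z gives the same grasp; the last joint's range is limited). The gripper opens to 85 mm and grips with 20 to 120 N. Pads are 22 mm wide; open, the fingers measure 114 mm over their backs; the gripper's body (76 mm by 85 mm) begins 54 mm behind the grasp point. The pads swing forward as they close: fully open they stand 13 mm farther back than shut.
Start: joints at [-0.937, 0.255, 0.108, 0, -1.424, -0.285], TCP at [187.993, -516.867, 231.283] pointing down, gripper open.
Joint ranges: [-2.95, 2.95], [-1.21, 1.97], [-1.09, 1.5], [-2.87, 1.71], [-2.94, -0.07], [-3.05, 3.05]. Speed limits (rad/s): [2.57, 2.57, 3.14, 3.14, 3.14, 3.14].

INTERFACE

Orientations are given as a 3x3 rotation matrix whose columns are the frame's x, y, z axes.
In Python, from station import * gives the robot as it stands.
- The arm moves only by the shell command python3 -m crank 'ROWS' [OPENING] [FORCE]. ROWS is JSON, a list of rows, each a list of 6 numbers: the shift along the world's x, y, z normalised to -1 to 1, where 1 is 200 mm, then the turn, a rotation vector about the world's x, y, z normalised to -1 to 1, where 1 is pi/2 rad. In form: [[dx, dy, dz, ax, ay, az], ...]. A call has exactly 10 rows; each row shifts and turns the commanded pose from where the row before left it; what a row does not reach is not made up. A row lasts 1/10 s, in which the tool goes at most 50 mm and 8.59 degrees, less where a joint would pass 70% of its speed; a pose out of reach is approached as far as the arm can. A call with a number of a shift or a turn outside -1 to 1 is refused whole. A call with a gripper value outside its range is refused whole. OPENING is the opening, from -1 (shut) to 1 (fully open), set as the call begins (- or left out, the last holds). The fingers move at their own pace and stop on an object; FORCE is the grip in N (left out, the last holds). Time passes only in rows, so rows that do not move let the fingers close, or fill a call up. It gives the time, the measured TCP pose, the force, the opening and the grip force at its end, in the units of the state.
- observe(): the state, without advancing time (a new reading comes with each control period).
- grab_frame(name): name is "scene" or "top" or "wrist"; returns the picture (400x640x3 uint8, red, green, blue); there is no depth.
- camera_params(name): a dict with "camera_matrix" (3x3 intrinsics, pixels), "distortion" ([k1, k2, p1, p2, k3] as OpenCV has them; the pictures are not rectified), "camera_from_world" (4x4, takes a point from world to camera coordinates). Camera axes: x right, y up, looking along -z (the intrinsics and any distortion apply to the point x, -y, -z); pixel columns grow to the right and rows downward; lengths in mm; the calibration is good to about 2 mm. A picture is of the moment at which its call begins: read the wrist's pose just before it. camera_params takes no time and is no camera call; for the wrist camera it gives the pose at the moment of the call.
- sign_off(): hands the job in; it is judged then, once.
The state is a dict: "t": time; "qpos": joint angles; "joint_vel": joint speeds; "joint_torque": joint torques, N m; "tcp_pos": TCP position; "tcp_rot": TCP orientation; "force": force on the tool from outside, world axes, zero at the start; "wrist_torque": the same for the moment, N m; "grip_width": finger opening in mm; "grip_force": force on a finger pad.
Only numpy, scipy, OpenCV 4.12 (cv2) and the standard library are available. Lean on these libraries where they do the work, as an engineer would, in place of code of your own. Each camera call takes 0.05 s, during which the arm holds its last target. There are 200 camera calls.

TASK

Make up the stepped carving blank in the wedge frame: lay the widest lime-wood blank flat on the frame's base board lengthwise between the stop and the slanting cheek, the middle one on it and the narrowest on top, each centred across the frame so that equal steps show on both sides and each with its end close to the stop (a few millimetres off will do). Then slide the wedge, thin end first and flat face to the blanks, along the base board into the gap between the stack's ends and the slanting cheek, and drive it in until it is tight and all three blanks are pressed up against the stop. Leave everything standing there released, and do not disturb the mallet, the gouge or the oilstone.

Things in the scene. Friction and masses are not known exactly. Their poses are not given: they have to be found in the camera images.
- frame: Wooden wedge frame, fixed: base board 180 x 100 x 15 mm (x, y, z) with two uprights, y -35 to 35, tops at z = 75 mm; sides open. Origin: centre of the board's underside, on the bench; z up. Stop: inner face x = -68 mm, so blanks against it span x -68 to 42. Slanting cheek: inner face from x = 63.1 at y = -35 to x = 54.4 at y = 35 mm; the wedge enters from the -y side, going +y.
- blank_wide: Pale lime-wood blank, a flat board the widest of three: 110 mm long (its x), 64 mm wide (its y), 20 mm thick, lying flat, with a pencilled cross on top; 35 to 100 g. Origin: centre of its underside; z up. The three blanks differ only in width.
- blank_mid: Pale lime-wood blank, a flat board the middle one of three: 110 mm long (its x), 48 mm wide (its y), 20 mm thick, lying flat, with a pencilled cross on top; 35 to 100 g. Origin: centre of its underside; z up. The three blanks differ only in width.
- blank_narrow: Pale lime-wood blank, a flat board the narrowest of three: 110 mm long (its x), 32 mm wide (its y), 20 mm thick, lying flat, with a pencilled cross on top; 35 to 100 g. Origin: centre of its underside; z up. The three blanks differ only in width.
- wedge: Dark wooden wedge on edge, 80 g, 120 mm long (x), 54 high. Origin: underside, mid-length, mid-head. Head x -60 to -28 mm: 23 thick, y -11.5 to 11.5, faces parallel; hold it there. Tapers 1 in 8 to 12 at the round nose x = 60: flat face y = 11.5, slanting face at -y, waxed, slippery. It shoves the light blanks to the stop; a 10 N push makes it tight, origin at frame x 53.5, y -22 mm, and it stays.
- mallet: Bystander: a carver's wooden mallet lying on the bench, 250 mm long along its x, head 105 mm wide and 60 mm high at +x, handle to -x. Origin: underside, about the middle. Leave it alone.
- gouge: Bystander: a gouge lying on the bench, 222 mm long along its x, wooden handle to -x, blade to +x, about 25 mm thick. Origin: underside, about the middle. Leave it alone.
- oilstone: Bystander: a grey sharpening stone in a dark wooden holder, 170 x 55 x 32 mm (x, y, z). Origin: centre of the underside. Leave it alone.
Things that resemble listed ones, but are neither listed nor needed, are in the scene too. What is shaped like the blank_wide but orange or red is not meant.

How it is judged (in metres and radians):
On the way, in this order (a step that is already met when the one before it is completed fails the run):
1. the widest blank lies in its place in the stack, close to the stop, and is let go (x of blank_wide in the frame of frame between -0.0165 and -0.001 m and y of blank_wide in the frame of frame between -0.009 and 0.009 m and z of blank_wide in the frame of frame between 0.011 and 0.019 m and angle between the x axis of blank_wide and the x axis of frame, either way round below 0.1 rad and angle between blank_wide's own z axis and vertical below 0.1 rad and contact force between the fingers and blank_wide below 0.3 N), for 0.2 s.
2. the middle blank lies in its place in the stack, close to the stop, and is let go (x of blank_mid in the frame of frame between -0.0165 and -0.001 m and y of blank_mid in the frame of frame between -0.009 and 0.009 m and z of blank_mid in the frame of frame between 0.031 and 0.039 m and angle between the x axis of blank_mid and the x axis of frame, either way round below 0.1 rad and angle between blank_mid's own z axis and vertical below 0.1 rad and contact force between the fingers and blank_mid below 0.3 N), for 0.2 s.
3. the narrowest blank lies in its place in the stack, close to the stop, and is let go (x of blank_narrow in the frame of frame between -0.0165 and -0.001 m and y of blank_narrow in the frame of frame between -0.009 and 0.009 m and z of blank_narrow in the frame of frame between 0.051 and 0.059 m and angle between the x axis of blank_narrow and the x axis of frame, either way round below 0.1 rad and angle between blank_narrow's own z axis and vertical below 0.1 rad and contact force between the fingers and blank_narrow below 0.3 N), for 0.2 s.
4. the wedge is driven in tight (y of wedge in the frame of frame between -0.033 and -0.012 m and z of wedge in the frame of frame between 0.011 and 0.02 m and x of wedge in the frame of frame between 0.049 and 0.058 m and angle between the x axis of wedge and the y axis of frame, either way round below 0.08 rad and angle between wedge's own z axis and vertical below 0.1 rad), for 0.1 s.
At the end, for the whole second after the job is handed in: Blanks stacked flat, widest at the bottom, narrowest on top, each within 9 mm of the frame's centre line, within 0.1 rad and 3.5 mm of pressed against the stop; the wedge upright, flat face to them, 11 mm short to 10 mm past its tight position, within 0.08 rad; all released and at rest (all of step 4 and x of blank_wide in the frame of frame between -0.0165 and -0.01 m and y of blank_wide in the frame of frame between -0.009 and 0.009 m and z of blank_wide in the frame of frame between 0.011 and 0.019 m and angle between the x axis of each of blank_wide, blank_mid, blank_narrow and the x axis of frame, either way round below 0.1 rad and angle between each of blank_wide, blank_mid, blank_narrow's own z axis and vertical below 0.1 rad and x of blank_mid in the frame of frame between -0.0165 and -0.01 m and y of blank_mid in the frame of frame between -0.009 and 0.009 m and z of blank_mid in the frame of frame between 0.031 and 0.039 m and x of blank_narrow in the frame of frame between -0.0165 and -0.01 m and y of blank_narrow in the frame of frame between -0.009 and 0.009 m and z of blank_narrow in the frame of frame between 0.051 and 0.059 m and linear speed of each of blank_wide, blank_mid, blank_narrow, wedge below 0.02 m/s and angular speed of each of blank_wide, blank_mid, blank_narrow, wedge below 0.15 rad/s); the robot touches nothing.
It fails at once if the mallet is disturbed (moved more than 20 mm) (distance of mallet from where it was at the start of the episode above 0.02 m).
It fails at once if the gouge is disturbed (moved more than 20 mm) (distance of gouge from where it was at the start of the episode above 0.02 m).
It fails at once if the oilstone is disturbed (moved more than 20 mm) (distance of oilstone from where it was at the start of the episode above 0.02 m).
It also fails if it takes over 120 s, if anything falls off the work surface, if the arm or the gripper's body presses on something with over 40 N, if the wrist force passes 120 N, or if a joint passes its speed limit or range.

## Working session

There is one attempt and no reset: what is moved stays moved. The work goes in short steps, Python scripts to look and compute and a shell command to move; the robot and the scene stay as the last step left them, time stands still between calls to the robot, and variables do not carry over. Pictures are saved under pics/ and viewed, at most 14 in all, crops included, and the job is handed in when it is done.

```bash
mkdir -p pics; ls; python3 - <<'E'
from station import *
import cv2
for n in("top","scene"):
    f=grab_frame(n); cv2.imwrite(f"pics/{n}0.png",f[...,::-1]); p=camera_params(n); print(n,p)
print(observe())
E
```

```text
pics
top {'camera_matrix': array([[393.25130152,   0.        , 319.27119154],
       [  0.        , 393.25130152, 198.39614502],
       [  0.        ,   0.        ,   1.        ]]), 'distortion': array([0.02832417, 0.        , 0.        , 0.        , 0.        ]), 'camera_from_world': array([[-1.88011964e-02, -9.99820229e-01, -2.45457726e-03,
        -1.88418717e+00],
       [ 9.98233873e-01, -1.89096240e-02,  5.63166070e-02,
        -6.19749649e+02],
       [-5.63528981e-02, -1.39142257e-03,  9.98409943e-01,
        -1.28795567e+03],
       [ 0.00000000e+00,  0.00000000e+00,  0.00000000e+00,
         1.00000000e+00]])}
scene {'camera_matrix': array([[515.59982041,   0.        , 317.83101032],
       [  0.        , 515.59982041, 202.69683205],
       [  0.        ,   0.        ,   1.        ]]), 'distortion': array([0.03072106, 0.        , 0.        , 0.        , 0.        ]), 'camera_from_world': array([[-8.23119291e-01,  5.67799321e-01,  8.86359863e-03,
         5.16262681e+02],
       [-4.85556607e-01, -7.11817058e-01,  5.07495081e-01,
         2.57630873e+02],
       [ 2.94464624
[... 258 characters left out ...]
2389794e+00, -2.84575279e-01]), 'joint_vel': array([-0.00050589, -0.00107038,  0.00377678,  0.00450945,  0.00082202,
        0.00072277]), 'joint_torque': array([-3.30990290e-03, -3.87604308e+01,  2.38469660e+01,  5.37795827e+00,
       -3.88873290e-03, -6.45199350e-06]), 'tcp_pos': array([ 187.87430671, -516.44810141,  230.50389369]), 'tcp_rot': array([[-9.39790817e-01, -3.41749626e-01, -6.43329226e-04],
       [-3.41750223e-01,  9.39789547e-01,  1.54701644e-03],
       [ 7.59017937e-05,  1.67372975e-03, -9.99998596e-01]]), 'force': array([0.75254231, 0.28939158, 0.64731853]), 'wrist_torque': array([-0.03325583,  0.0347784 , -0.02813476]), 'grip_force': 0.0, 'grip_width': 85.40514897617253}
```

View pics/top0.png

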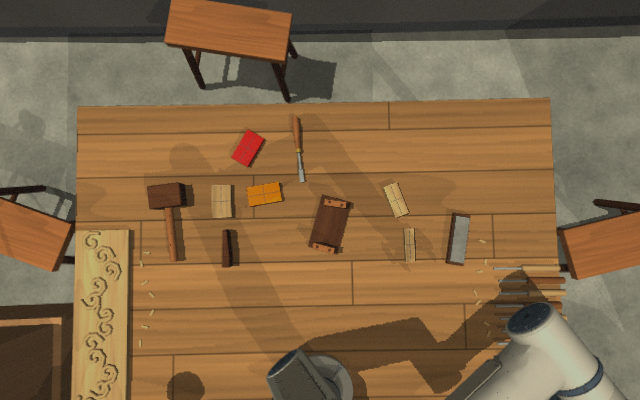

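View pics/scene0.png

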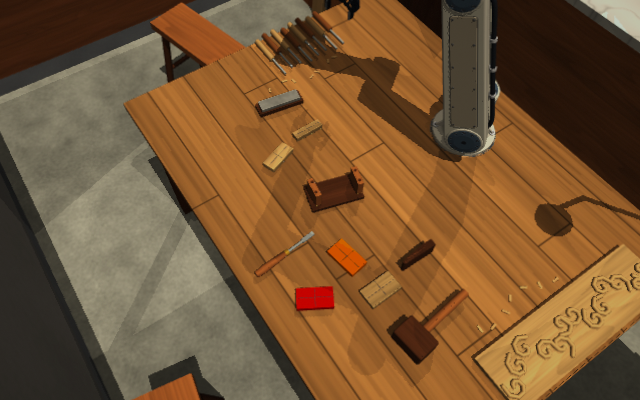

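The top view shows the pale blanks at (221,201), (396,199) and (409,245), with orange (265,193) and red (248,148) decoys beside them. The frame is at (329,224), the dark wedge at (227,248), the mallet at (170,220), the gouge at (298,150) and the oilstone at (458,240). Things that could be mistaken for what I want:
- **blank_wide:** pale (221,201), orange (265,193) or red (248,148). I choose the pale one.
- **Mid or narrow:** (396,199) or (409,245). Width should decide.

```bash
cat > h.py <<'E'
import numpy as np, cv2
from station import *
def ray(P,uv,z):
    "pixels -> world points on plane z"
    uv=np.asarray(uv,float).reshape(-1,1,2)
    n=cv2.undistortPoints(uv,P['camera_matrix'],P['distortion']).reshape(-1,2)
    d=np.c_[n[:,0],-n[:,1],-np.ones(len(n))]
    T=P['camera_from_world'];R=T[:3,:3];c=-R.T@T[:3,3];w=d@R
    return c+w*((z-c[2])/w[:,2])[:,None]
def proj(P,X):
    X=np.asarray(X,float).reshape(-1,3);T=P['camera_from_world']
    c=X@T[:3,:3].T+T[:3,3]; n=np.c_[c[:,0],-c[:,1],-c[:,2]]
    return cv2.projectPoints(n,np.zeros(3),np.zeros(3),P['camera_matrix'],P['distortion'])[0].reshape(-1,2)
def rect(pts):
    "world outline -> centre, (long,short), long-axis yaw"
    c,(w,h),a=cv2.minAreaRect(np.float32(pts)[:,:2])
    if w<h: w,h,a=h,w,a+90
    a=(a+90)%180-90
    return np.round(c,1),np.round((w,h),1),round(np.radians(a),3)
def blobs(mask,P,z,amin=60):
    out=[]
    for k in cv2.findContours(mask.astype(np.uint8),cv2.RETR_EXTERNAL,cv2.CHAIN_APPROX_NONE)[0]:
        if cv2.contourArea(k)<amin: continue
        out.append((k.reshape(-1,2).mean(0).round(),rect(ray(P,k.reshape(-1,2),z))))
    return out
E
python3 - <<'E'
from h import *
f=cv2.imread('pics/top0.png');P=camera_params('top')
hsv=cv2.cvtColor(f,cv2.COLOR_BGR2HSV)
for n,(u,v) in dict(wide=(221,210),mid=(396,205),nar=(409,235),wedge=(227,255),frame=(329,224),table=(270,230)).items(): print(n,hsv[v,u])
m=(hsv[...,1]<135)&(hsv[...,2]>120)
m[:170]=0;m[270:]=0;m[:,:200]=0;m[:,430:]=0
for b in blobs(m,P,20): print('pale',b)
m=(hsv[...,2]<105);m[:180]=0;m[280:]=0;m[:,:200]=0;m[:,360:]=0
for b in blobs(m,P,50): print('dark',b)
c=f[175:275,205:425]; cv2.imwrite('pics/crop0.png',cv2.resize(c,None,fx=3.6,fy=3.6,interpolation=cv2.INTER_CUBIC))
E
```

```text
wide [ 19 116 161]
mid [ 20 126 192]
nar [ 18 111 143]
wedge [ 14 157  83]
frame [ 11 153  90]
table [ 16 150 165]Traceback (most recent call last):
  File "<stdin>", line 7, in <module>
  File "h.py", line 24, in blobs
    out.append((k.reshape(-1,2).mean(0).round(),rect(ray(P,k.reshape(-1,2),z))))
                                                ~~~~^^^^^^^^^^^^^^^^^^^^^^^^^^
  File "h.py", line 16, in rect
    c,(w,h),a=cv2.minAreaRect(np.float32(pts)[:,:2])
              ~~~~~~~~~~~~~~~^^^^^^^^^^^^^^^^^^^^^^^
cv2.error: OpenCV(4.12.0) /io/opencv/modules/imgproc/src/convhull.cpp:143: error: (-215:Assertion failed) total >= 0 && (depth == CV_32F || depth == CV_32S) in function 'convexHull'
```

```bash
sed -i 's/np.float32(pts)\[:,:2\]/np.ascontiguousarray(np.float32(pts)[:,:2])/' h.py
python3 - <<'E'
from h import *
f=cv2.imread('pics/top0.png');P=camera_params('top')
hsv=cv2.cvtColor(f,cv2.COLOR_BGR2HSV)
m=(hsv[...,1]<135)&(hsv[...,2]>120)
m[:170]=0;m[270:]=0;m[:,:200]=0;m[:,430:]=0
for b in blobs(m,P,20): print('pale',b)
m=(hsv[...,2]<105);m[:180]=0;m[280:]=0;m[:,:200]=0;m[:,360:]=0
for b in blobs(m,P,50): print('dark',b)
for n,u,z in(('oil',(458,240),32),('gouge',(300,165),12),('mallet',(167,195),60)): print(n,ray(P,[u],z).round())
c=f[175:275,205:425]; cv2.imwrite('pics/crop0.png',cv2.resize(c,None,fx=3.6,fy=3.6,interpolation=cv2.INTER_CUBIC))
E
```

```text
pale (array([409., 244.]), (array([ 462.4, -306.1]), array([108.2,  30.8]), np.float64(0.02)))
pale (array([221., 201.]), (array([617.2, 311.6]), array([106.7,  65.9]), np.float64(-0.003)))
pale (array([396., 200.]), (array([ 611.8, -265.4]), array([110.9,  48.2]), np.float64(0.36)))
dark (array([232., 255.]), (array([465.3, 265.3]), array([210.8, 118. ]), np.float64(1.55)))
dark (array([327., 223.]), (array([541.3, -26.8]), array([175.2, 174.8]), np.float64(-0.318)))
dark (array([233., 205.]), (array([613.1, 263.1]), array([106.8,  41.9]), np.float64(-0.019)))
oil [[ 475. -462.   32.]]
gouge [[733.  49.  12.]]
mallet [[637. 474.  60.]]
```

View pics/crop0.png

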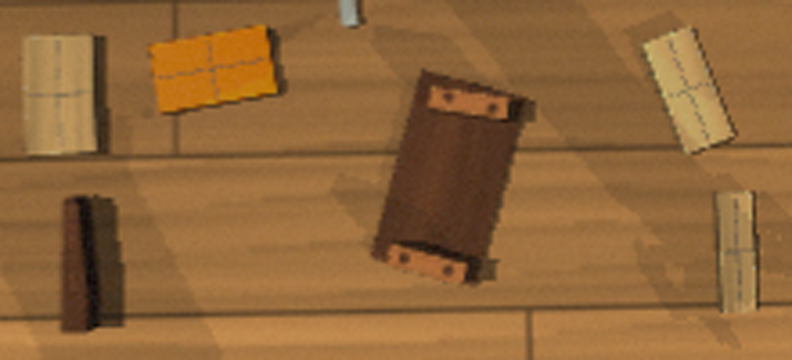

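The crop confirms the choices: the pale wide blank is at top (221,201), measured at 66 mm wide. The mid one (48 mm) is at (396,200) and the narrow one (31 mm) at (409,244). The orange decoy sits apart. The wedge's thin end points up in the image, toward world +x.

```bash
python3 - <<'E'
from h import *
s=observe();P=camera_params('wrist');T=P['camera_from_world'];c=-T[:3,:3].T@T[:3,3]
R=s['tcp_rot'];print(R.T@(c-s['tcp_pos']),(R.T@T[:3,:3].T).round(3),P['camera_matrix'],P['distortion'])
E
python3 -m crank '[[0.1,0.2,0.1,0,0,-0.022],[0.1,0.2,0.1,0,0,-0.022],[0.1,0.2,0.1,0,0,-0.022],[0.1,0.2,0.1,0,0,-0.022],[0.1,0.2,0.1,0,0,-0.022],[0.1,0.2,0.1,0,0,-0.022],[0.1,0.2,0.1,0,0,-0.022],[0.1,0.2,0.1,0,0,-0.022],[0.1,0.2,0.0,0,0,-0.022],[0.1,0.2,0.0,0,0,-0.024]]' 1
```

```text
[  75.88151604    0.76209341 -143.47334213] [[ 0.     0.955  0.295]
 [ 1.    -0.    -0.   ]
 [-0.     0.295 -0.955]] [[292.80754377   0.         318.76593166]
 [  0.         292.80754377 195.60364402]
 [  0.           0.           1.        ]] [-0.0502677  0.         0.         0.         0.       ]
t: 1.1
tcp_pos: [388.4, -114.9, 391.8]
tcp_rot: [[-1.0, 0.001, 0.001], [0.001, 1.0, 0.0], [-0.001, 0.0, -1.0]]
force: [1.3, 0.5, -0.3]
grip_width: 85.5
grip_force: 0.0
```

```bash
python3 -m crank '[[0.065,0.044,-0.085,0,0,0],[0.065,0.044,-0.085,0,0,0],[0.065,0.044,-0.085,0,0,0],[0.065,0.044,-0.085,0,0,0],[0.065,0.044,-0.085,0,0,0],[0.065,0.044,-0.085,0,0,0],[0.065,0.044,-0.085,0,0,0],[0.065,0.044,-0.085,0,0,0],[0.065,0.044,-0.085,0,0,0],[0.065,0.044,-0.085,0,0,0]]' 1
python3 - <<'E'
from h import *
import pickle
P=camera_params('wrist');f=grab_frame('wrist');pickle.dump(P,open('w1.pkl','wb'));cv2.imwrite('pics/w1.png',f[...,::-1])
E
```

```text
t: 2.1
tcp_pos: [518.1, -28.5, 220.1]
tcp_rot: [[-1.0, -0.0, -0.001], [-0.0, 1.0, 0.0], [0.001, 0.0, -1.0]]
force: [0.2, 0.2, -0.3]
grip_width: 85.3
grip_force: 0.0
```

View pics/w1.png

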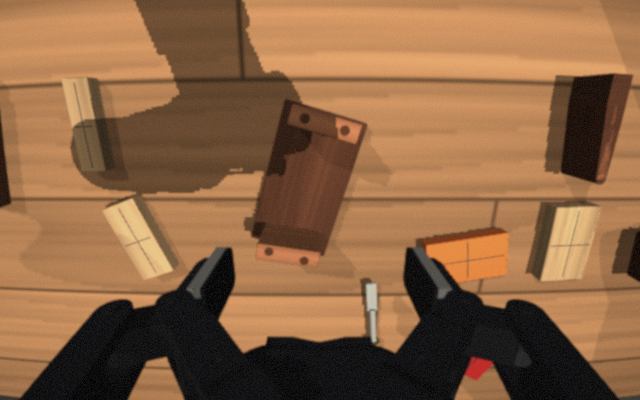

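The wrist view has image up as world -x and right as +y. The frame runs from (325,122) to (290,252). The narrow blank is at (85,125), the mid at (140,237), the wide at (567,242) and the wedge at (597,128). I need a zoom on the uprights.

```bash
python3 - <<'E'
import cv2
f=cv2.imread('pics/w1.png')[90:275,230:390]
f=cv2.convertScaleAbs(cv2.resize(f,None,fx=3.2,fy=3.2,interpolation=cv2.INTER_CUBIC),alpha=1.6)
cv2.imwrite('pics/w1c.png',f)
E
```

```text
(no output)
```

View pics/w1c.png

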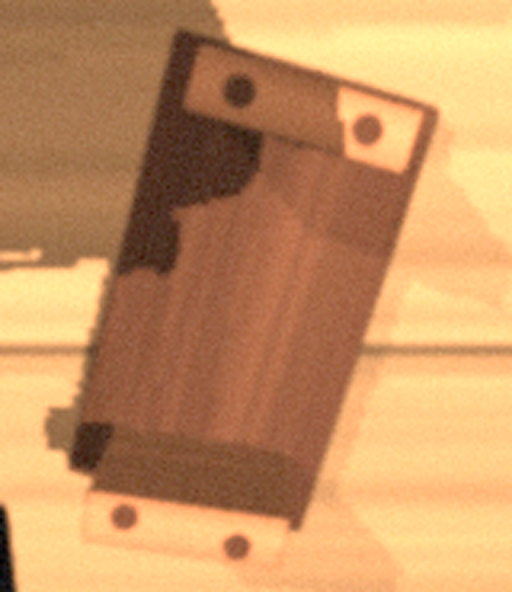

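```bash
python3 - <<'E'
import cv2,numpy as np
f=cv2.imread('pics/w1.png')
z=lambda v,u,h=44,w=95:cv2.resize(f[v:v+h,u:u+w],None,fx=6,fy=6,interpolation=cv2.INTER_CUBIC)
g=np.vstack([z(98,278),z(226,248)])
cv2.imwrite('pics/w1d.png',cv2.convertScaleAbs(g,alpha=1.5))
E
```

```text
(no output)
```

View pics/w1d.png

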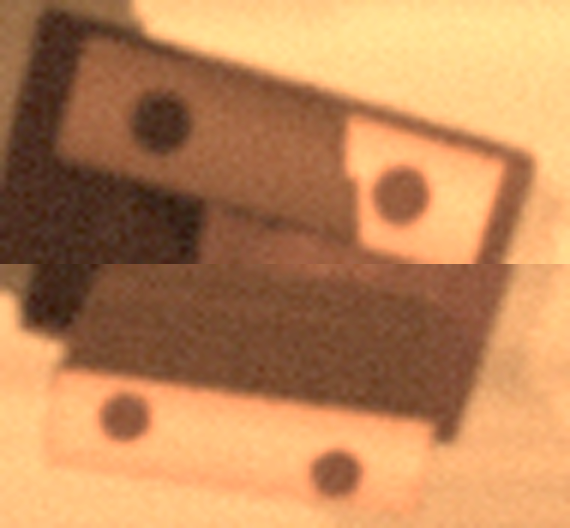

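The zoom shows the world -x upright (top) with parallel sides, so it is the stop. Its inner edge runs from (287.7,124.3) to (358,143.8). The +x upright slants, so it is the cheek, with inner edge (258,243.7) to (320.8,251.7). The slant comes nearer the stop at image right, so frame x ≈ world +x, frame y ≈ world +y, and the wedge enters from the -y side.

```bash
python3 - <<'E'
from h import *
import pickle
from scipy.optimize import least_squares
P=pickle.load(open('w1.pkl','rb'))
tp=[(287.7,124.3),(358,143.8),(258,243.7),(320.8,251.7)]
F=np.array([(-68,-35,75),(-68,35,75),(63.1,-35,75),(54.4,35,75),(-90,-50,15),(-90,50,15)])
px=np.array(tp+[(285.5,100),(366.8,123.8)])
X=np.vstack([ray(P,tp,75),ray(P,px[4:],15)])
def fit(q):
    c,s=np.cos(q[2]),np.sin(q[2]); return ((F[:,:2]@np.array([[c,s],[-s,c]])+q[:2])-X[:,:2])
r=least_squares(lambda q:fit(q).ravel(),[541,-27,.25]);print(X.round(1),r.x.round(3),fit(r.x).round(1))
hsv=cv2.cvtColor(cv2.imread('pics/w1.png'),cv2.COLOR_BGR2HSV)
for n,(u,v) in dict(wide=(580,260),mid=(125,220),nar=(90,100),wedge=(600,100),table=(200,220),nsh=(92,150)).items(): print(n,hsv[v,u])
E
```

```text
[[459.3 -57.8  75. ]
 [478.   10.6  75. ]
 [586.1 -94.1  75. ]
 [595.6 -25.6  75. ]
 [435.8 -65.8  15. ]
 [462.2  28.   15. ]] [ 5.34615e+02 -4.32540e+01 -2.80000e-01] [[ 0.3 -0.3]
 [ 1.  -1.4]
 [-0.5 -0.2]
 [ 0.9  1. ]
 [-1.4 -0.7]
 [-0.3  1.7]]
wide [ 16 119 204]
mid [ 17 107 186]
nar [ 15 119 171]
wedge [ 16 209  28]
table [ 13 136 186]
nsh [ 15 115 111]
```

```bash
python3 -m crank '[[0.02,0.17,0,0,0,0],[0.02,0.17,0,0,0,0],[0.02,0.17,0,0,0,0],[0.02,0.17,0,0,0,0],[0.02,0.17,0,0,0,0],[0.02,0.17,0,0,0,0],[0.02,0.17,0,0,0,0],[0.02,0.17,0,0,0,0],[0.02,0.17,0,0,0,0],[0.02,0.17,0,0,0,0]]' 1
python3 - <<'E'
from h import *
import pickle
P=camera_params('wrist');f=grab_frame('wrist');pickle.dump(P,open('w2.pkl','wb'));f=f[...,::-1];cv2.imwrite('pics/w2.png',f)
hsv=cv2.cvtColor(f,cv2.COLOR_BGR2HSV)
g=cv2.GaussianBlur(hsv,(5,5),0)
u,v=proj(P,[[617,312,20]])[0].astype(int);print(u,v,g[v-10:v+12:20,u-14:u+20:20].reshape(-1,3))
m=(g[...,1]<128)&(g[...,2]>130)
for b in blobs(m,P,20,300): print(b)
m=(hsv[...,2]<90)
for b in blobs(m,P,54,300): print('dark',b)
E
```

```text
t: 3.15
tcp_pos: [557.7, 312.3, 221.0]
tcp_rot: [[-1.0, -0.0, -0.001], [-0.0, 1.0, -0.0], [0.001, -0.0, -1.0]]
force: [-0.3, -0.1, 0.2]
grip_width: 85.6
grip_force: 0.0
318 217 [[ 17 114 227]
 [ 18 108 235]
 [ 17 114 224]
 [ 18 110 232]]
(array([634., 313.]), (array([777.4, 792.6]), array([84.7, 29.1]), np.float64(0.385)))
(array([130., 281.]), (array([713.1,  52. ]), array([85.9, 22.4]), np.float64(0.086)))
(array([318., 215.]), (array([616.8, 311.8]), array([113. ,  65.8]), np.float64(0.027)))
(array([611.,  81.]), (array([445. , 665.9]), array([171.1, 101.5]), np.float64(0.004)))
dark (array([481., 241.]), (array([632.5, 500.1]), array([76.8, 28.8]), np.float64(1.558)))
dark (array([ 80., 154.]), (array([569.6,  99.8]), array([314.9, 179.4]), np.float64(1.264)))
dark (array([365., 299.]), (array([676.6, 313.8]), array([1041.8,  495.8]), np.float64(-1.57)))
dark (array([209.,  44.]), (array([423.1, 201.3]), array([163.4,  13.3]), np.float64(-1.529)))
dark (array([574.,  74.]), (array([449.2, 574.5]), array([146.9,  20.9]), np.float64(0.002)))
```

View pics/w2.png

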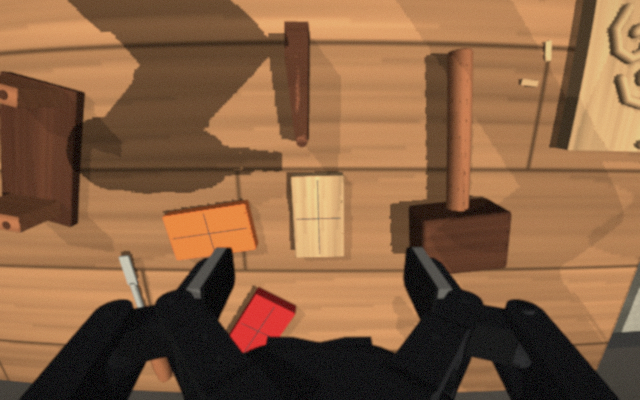

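The wide blank is centred at (318,215), with the wedge to its left at (300,85) and its nose toward +x. The wedge's right (+y) side is straight, so that is the flat face, and the left side slants. I descend on the wide blank.

```bash
python3 -m crank '[[0.1,0,-0.1,0,0,0],[0.1,0,-0.1,0,0,0],[0.096,0,-0.1,0,0,0],[0,0,-0.14,0,0,0],[0,0,-0.14,0,0,0],[0,0,-0.14,0,0,0],[0,0,-0.14,0,0,0],[0,0,-0.14,0,0,0],[0,0,-0.08,0,0,0],[0,0,0,0,0,0]]' 1
python3 -m crank '[[0,0,0,0,0,0],[0,0,0,0,0,0],[0,0,0,0,0,0],[0,0,0,0,0,0],[0,0,0,0,0,0],[0,0,0,0,0,0],[0,0,0,0,0,0],[0,0,0,0,0,0],[0,0,0,0,0,0],[0,0,0,0,0,0]]' -1 25
```

```text
t: 4.2
tcp_pos: [615.1, 309.7, 1.8]
tcp_rot: [[-1.0, 0.0, -0.006], [0.0, 1.0, -0.004], [0.006, -0.004, -1.0]]
force: [-0.5, 0.3, -0.4]
grip_width: 85.3
grip_force: 0.0
t: 5.2
tcp_pos: [618.1, 311.7, 7.0]
tcp_rot: [[-1.0, -0.001, 0.003], [-0.001, 1.0, 0.001], [-0.003, 0.001, -1.0]]
force: [-1.0, 0.7, 6.5]
grip_width: 63.2
grip_force: 28.2
```

```bash
python3 -m crank '[[0,0,0.05,0,0,0],[0,0,0.15,0,0,0],[0,0,0.2,0,0,0],[0,0,0.2,0,0,0],[-0.05,-0.15,0,0,0,-0.03],[-0.05,-0.2,0,0,0,-0.03],[-0.05,-0.2,0,0,0,-0.03],[-0.05,-0.2,0,0,0,-0.03],[-0.05,-0.2,0,0,0,-0.03],[-0.05,-0.2,0,0,0,-0.028]]'
python3 -m crank '[[-0.05,-0.2,0,0,0,0],[-0.05,-0.2,0,0,0,0],[-0.05,-0.15,0,0,0,0],[-0.005,-0.06,0,0,0,0],[0,0,0,0,0,0],[0,0,0,0,0,0],[0,0,0,0,0,0],[0,0,0,0,0,0],[0,0,0,0,0,0],[0,0,0,0,0,0]]'
python3 - <<'E'
from h import *
import pickle
s=observe();print(s['tcp_pos'],s['tcp_rot'][:,1],s['grip_width'],s['force'],s['qpos'])
P=camera_params('wrist');f=grab_frame('wrist');pickle.dump(P,open('w3.pkl','wb'));cv2.imwrite('pics/w3.png',f[...,::-1])
E
```

```text
t: 6.2
tcp_pos: [556.2, 79.6, 125.6]
tcp_rot: [[-0.961, 0.278, -0.0], [0.278, 0.961, 0.0], [0.0, 0.0, -1.0]]
force: [0.8, -0.6, -0.1]
grip_width: 63.3
grip_force: 27.8
t: 7.2
tcp_pos: [526.3, -40.4, 125.2]
tcp_rot: [[-0.961, 0.275, -0.0], [0.275, 0.961, -0.0], [0.0, -0.0, -1.0]]
force: [0.0, 0.5, -0.7]
grip_width: 62.9
grip_force: 27.8
[526.2605648  -40.42355152 125.2043932 ] [ 2.75197000e-01  9.61387855e-01 -5.80331046e-05] 62.89771675413794 [ 0.01643712  0.4546888  -0.73214372] [ 2.20187608e-01  2.69333179e-01 -1.48997306e-01 -3.14924236e-05
 -1.15263992e+00 -2.06976576e+00]
```

View pics/w3.png

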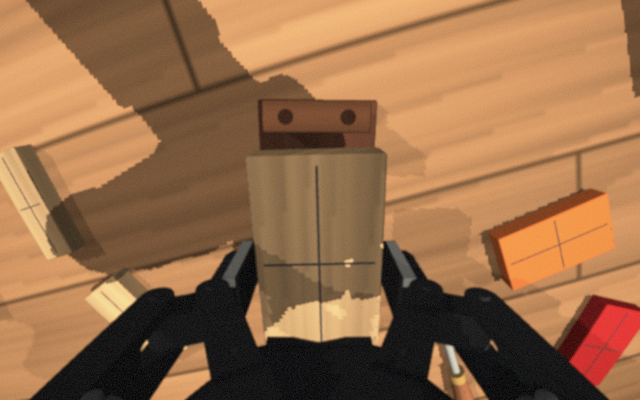

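The gripped blank sits straight, with its cross at (320,265) and its stop-side edge at y≈155. The stop's top spans (259..377, 100..133). I check positions with rays.

```bash
python3 - <<'E'
from h import *
import pickle
P=pickle.load(open('w3.pkl','rb'))
o=np.array([534.6,-43.25]);a=-.28;B=np.array([[np.cos(a),np.sin(a)],[-np.sin(a),np.cos(a)]])
fr=lambda X:((X[:,:2]-o)@B.T).round(1)
print('cross,end',fr(ray(P,[(320,265),(248,156),(384,155),(285,155)],138)))
print('stop in',fr(ray(P,[(260,133),(377,132)],75)),'out',fr(ray(P,[(259,100),(376,100)],75)))
print('tcp',fr(observe()['tcp_pos'][None]))
E
```

```text
cross,end [[ -7.9   1.5]
 [-63.2 -31.1]
 [-63.8  30.1]
 [-63.7 -14.4]]
stop in [[-67.8 -37.6]
 [-68.6  38.7]] out [[-88.5 -37.2]
 [-88.6  36.9]]
tcp [[-8.8  0.3]]
```

```bash
python3 -m crank '[[0,0,-0.1,0,0,0],[0,0,-0.1,0,0,0],[0,0,-0.1,0,0,0],[0,0,-0.1,0,0,0],[0,0,-0.06,0,0,0],[0,0,-0.03,0,0,0],[0,0,-0.015,0,0,0],[0,0,-0.01,0,0,0],[0,0,0,0,0,0],[0,0,0,0,0,0]]'
```

```text
t: 8.25
tcp_pos: [526.7, -40.8, 22.9]
tcp_rot: [[-0.961, 0.276, 0.001], [0.276, 0.961, 0.0], [-0.001, 0.0, -1.0]]
force: [0.7, -0.5, -0.3]
grip_width: 63.2
grip_force: 27.8
```

```bash
python3 -m crank '[[0,0,0,0,0,0],[0,0,0,0,0,0],[0,0,0,0,0,0],[0,0,0,0,0,0],[0,0,0,0,0,0],[0,0,0,0,0,0],[0,0,0.1,0,0,0],[0,0,0.2,0,0,0],[0,0,0.2,0,0,0],[0,0,0.2,0,0,0]]' 1
python3 - <<'E'
from h import *
import pickle
s=observe();print(s['tcp_pos'],s['grip_width'])
P=camera_params('wrist');f=grab_frame('wrist');pickle.dump(P,open('w4.pkl','wb'));cv2.imwrite('pics/w4.png',f[...,::-1])
E
```

```text
t: 9.25
tcp_pos: [525.9, -41.0, 163.8]
tcp_rot: [[-0.961, 0.276, -0.0], [0.276, 0.961, -0.0], [0.0, -0.0, -1.0]]
force: [1.6, 1.1, -0.0]
grip_width: 85.1
grip_force: 0.0
[525.85288013 -40.96002687 163.83423759] 85.11408072934694
```

View pics/w4.png

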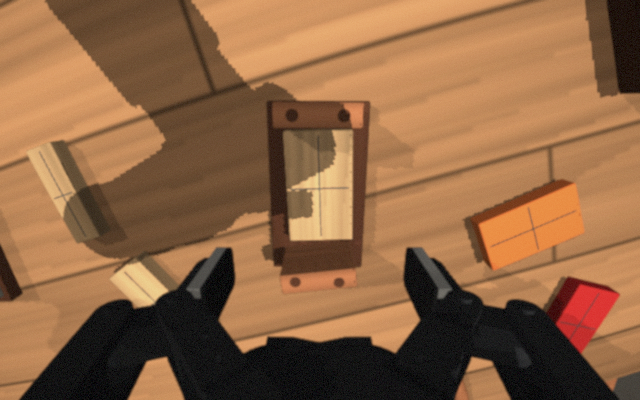

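The wide blank lies square in the frame, with its cross at (319.5,187) and near centre between the board edges at about 270 and 366. I go on to the mid blank.

```bash
python3 -m crank '[[0.015,-0.112,0.028,0,0,0.041],[0.015,-0.112,0.028,0,0,0.041],[0.015,-0.112,0.028,0,0,0.041],[0.015,-0.112,0.028,0,0,0.041],[0.015,-0.112,0.028,0,0,0.041],[0.015,-0.112,0.028,0,0,0.041],[0.015,-0.112,0.028,0,0,0.041],[0.015,-0.112,0.028,0,0,0.041],[0.015,-0.112,0.028,0,0,0.041],[0.015,-0.112,0.028,0,0,0.041]]' 1
python3 - <<'E'
from h import *
import pickle
s=observe()
P=pickle.load(open('w4.pkl','rb'))
o=np.array([534.6,-43.25]);a=-.28;B=np.array([[np.cos(a),np.sin(a)],[-np.sin(a),np.cos(a)]])
fr=lambda X:((X[:,:2]-o)@B.T).round(1)
print('wide',fr(ray(P,[(319.5,187),(283,130),(354,129),(288,241),(352,240)],35)))
P=camera_params('wrist');f=grab_frame('wrist')[...,::-1];cv2.imwrite('pics/w5.png',f)
g=cv2.GaussianBlur(cv2.cvtColor(f,cv2.COLOR_BGR2HSV),(5,5),0)
for xy in((611,-265),(462,-306)):
    u,v=proj(P,[[*xy,20]])[0].astype(int)
    if 10<v<390:print(u,v,g[v-4,u-4])
for b in blobs((g[...,1]<128)&(g[...,2]>130),P,20,300): print(b)
print(s['tcp_pos'],s['tcp_rot'][:,1])
E
```

```text
t: 10.3
tcp_pos: [556.2, -265.8, 218.1]
tcp_rot: [[-0.933, -0.359, -0.0], [-0.359, 0.933, 0.0], [0.0, 0.0, -1.0]]
force: [0.6, -1.0, 0.3]
grip_width: 85.6
grip_force: 0.0
wide [[ -9.8   0.9]
 [-63.8 -32.6]
 [-64.8  32.2]
 [ 47.6 -31.3]
 [ 46.4  34.2]]
302 212 [ 19 106 228]
314 80 [ 16 116 111]
(array([500., 216.]), (array([528. , -28.5]), array([115.6,  68.5]), np.float64(-0.246)))
(array([304., 209.]), (array([ 609.5, -266.6]), array([113.9,  50. ]), np.float64(0.344)))
(array([169.,  24.]), (array([ 460.1, -473.1]), array([70.8, 47.3]), np.float64(-0.164)))
[ 556.19164835 -265.76048322  218.13540044] [-3.58913769e-01  9.33370684e-01  2.69344033e-04]
```

```bash
python3 -m crank '[[0.09,0,-0.1,0,0,0],[0.09,0,-0.1,0,0,0],[0.09,0,-0.12,0,0,0],[0,0,-0.14,0,0,0],[0,0,-0.14,0,0,0],[0,0,-0.14,0,0,0],[0,0,-0.14,0,0,0],[0,0,-0.12,0,0,0],[0,0,-0.05,0,0,0],[0,0,0,0,0,0]]' 1
python3 -m crank '[[0,0,0,0,0,0],[0,0,0,0,0,0],[0,0,0,0,0,0],[0,0,0,0,0,0],[0,0,0,0,0,0],[0,0,0,0,0,0],[0,0,0,0,0,0],[0,0,0,0,0,0],[0,0,0,0,0,0],[0,0,0,0,0,0]]' -1 25
```

```text
t: 11.35
tcp_pos: [609.1, -264.5, 6.6]
tcp_rot: [[-0.934, -0.356, -0.003], [-0.356, 0.934, 0.001], [0.003, 0.002, -1.0]]
force: [-0.7, -0.7, 0.2]
grip_width: 85.4
grip_force: 0.0
t: 12.35
tcp_pos: [611.3, -265.2, 10.1]
tcp_rot: [[-0.934, -0.357, 0.003], [-0.357, 0.934, -0.001], [-0.002, -0.002, -1.0]]
force: [-0.4, 0.7, 6.1]
grip_width: 47.3
grip_force: 26.7
```

```bash
python3 -m crank '[[0,0,0.05,0,0,0],[0,0,0.15,0,0,0],[0,0,0.2,0,0,0],[0,0,0.2,0,0,0],[0,0,0.1,0,0,0],[-0.05,0.1,0,0,0,-0.045],[-0.05,0.13,0,0,0,-0.05],[-0.05,0.13,0,0,0,-0.05],[-0.05,0.13,0,0,0,-0.05],[-0.05,0.13,0,0,0,-0.05]]'
python3 -m crank '[[-0.05,0.13,0,0,0,-0.05],[-0.05,0.13,0,0,0,-0.05],[-0.05,0.13,0,0,0,-0.05],[-0.03,0.113,0,0,0,-0.015],[0,0,0,0,0,0],[0,0,0,0,0,0],[0,0,0,0,0,0],[0,0,0,0,0,0],[0,0,0,0,0,0],[0,0,0,0,0,0]]'
python3 - <<'E'
from h import *
import pickle
s=observe();print(s['tcp_pos'],s['tcp_rot'][:,1],s['grip_width'],s['force'])
P=camera_params('wrist');f=grab_frame('wrist');pickle.dump(P,open('w6.pkl','wb'));cv2.imwrite('pics/w6.png',f[...,::-1])
E
```

```text
t: 13.35
tcp_pos: [559.4, -139.9, 148.6]
tcp_rot: [[-1.0, 0.024, -0.0], [0.024, 1.0, 0.0], [0.0, 0.0, -1.0]]
force: [0.2, 0.4, -0.5]
grip_width: 47.3
grip_force: 26.1
t: 14.35
tcp_pos: [524.2, -40.7, 148.2]
tcp_rot: [[-0.961, 0.277, -0.0], [0.277, 0.961, -0.0], [0.0, -0.0, -1.0]]
force: [0.2, 0.3, -0.3]
grip_width: 46.9
grip_force: 26.1
[524.2091618  -40.71715882 148.15300312] [ 2.76598476e-01  9.60985566e-01 -1.56034931e-04] 46.87627277843739 [ 0.19334008  0.28263624 -0.27332536]
```

View pics/w6.png

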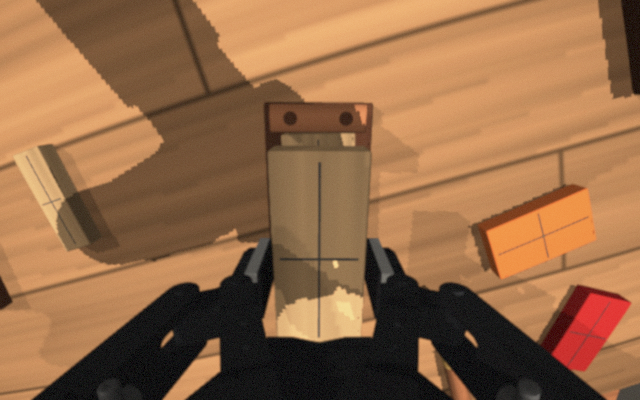

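```bash
python3 - <<'E'
from h import *
import pickle
P=pickle.load(open('w6.pkl','rb'))
o=np.array([534.6,-43.25]);a=-.28;B=np.array([[np.cos(a),np.sin(a)],[-np.sin(a),np.cos(a)]])
fr=lambda X:((X[:,:2]-o)@B.T).round(1)
print('cross,end',fr(ray(P,[(319.5,259),(268,152),(371,152)],158)))
print('tcp',fr(observe()['tcp_pos'][None]))
E
```

```text
cross,end [[-11.5   0.4]
 [-66.5 -23.3]
 [-66.5  23.9]]
tcp [[-10.7  -0.4]]
```

The mid blank is held square with its cross at (319.5,259). I shift it 2.5 mm away from the stop and lower.

```bash
python3 -m crank '[[0.012,-0.004,-0.1,0,0,0],[0,0,-0.1,0,0,0],[0,0,-0.1,0,0,0],[0,0,-0.1,0,0,0],[0,0,-0.06,0,0,0],[0,0,-0.03,0,0,0],[0,0,-0.01,0,0,0],[0,0,-0.008,0,0,0],[0,0,0,0,0,0],[0,0,0,0,0,0]]'
```

```text
t: 15.4
tcp_pos: [527.0, -41.0, 47.3]
tcp_rot: [[-0.961, 0.276, 0.001], [0.276, 0.961, 0.0], [-0.001, 0.0, -1.0]]
force: [-0.3, 0.6, 0.2]
grip_width: 47.2
grip_force: 26.1
```

```bash
python3 -m crank '[[0,0,-0.006,0,0,0],[0,0,0,0,0,0],[0,0,0,0,0,0],[0,0,0,0,0,0],[0,0,0,0,0,0],[0,0,0,0,0,0],[0,0,0,0,0,0],[0,0,0,0,0,0],[0,0,0,0,0,0],[0,0,0,0,0,0]]'
python3 -m crank '[[0,0,0,0,0,0],[0,0,0,0,0,0],[0,0,0,0,0,0],[0,0,0,0,0,0],[0,0,0,0,0,0],[0,0,0,0,0,0],[0,0,0.1,0,0,0],[0,0,0.2,0,0,0],[0,0,0.2,0,0,0],[0,0,0.2,0,0,0]]' 1
python3 - <<'E'
from h import *
import pickle
s=observe();print(s['tcp_pos'],s['grip_width'])
P=camera_params('wrist');f=grab_frame('wrist');pickle.dump(P,open('w7.pkl','wb'));cv2.imwrite('pics/w7.png',f[...,::-1])
E
```

```text
t: 16.4
tcp_pos: [526.6, -41.1, 45.5]
tcp_rot: [[-0.961, 0.276, -0.0], [0.276, 0.961, -0.0], [0.0, -0.0, -1.0]]
force: [-0.5, 0.2, -1.0]
grip_width: 47.3
grip_force: 26.1
t: 17.4
tcp_pos: [526.3, -41.2, 187.1]
tcp_rot: [[-0.961, 0.276, -0.0], [0.276, 0.961, -0.0], [0.0, -0.0, -1.0]]
force: [2.2, 0.6, 0.3]
grip_width: 85.5
grip_force: 0.0
[526.26711286 -41.15024687 187.06145033] 85.5423013889636
```

View pics/w7.png

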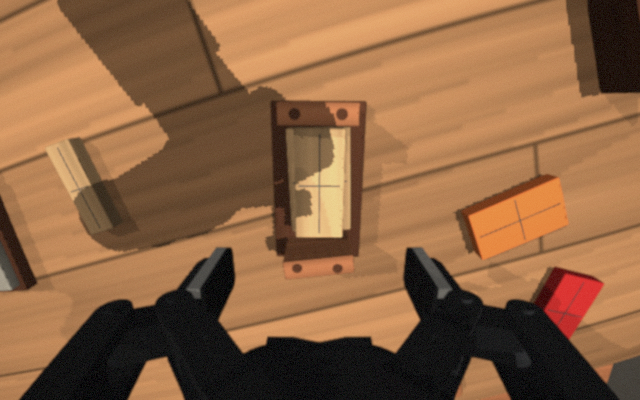

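The mid blank lies centred on the wide one, with its cross at (319,186) and steps visible on both sides. Next is the narrow blank.

```bash
python3 -m crank '[[-0.058,-0.1325,0.016,0,0,0.019],[-0.058,-0.1325,0.016,0,0,0.019],[-0.058,-0.1325,0.016,0,0,0.019],[-0.058,-0.1325,0.016,0,0,0.019],[-0.058,-0.1325,0.016,0,0,0.019],[-0.058,-0.1325,0.016,0,0,0.019],[-0.058,-0.1325,0.016,0,0,0.019],[-0.058,-0.1325,0.016,0,0,0.019],[-0.058,-0.1325,0.016,0,0,0.019],[-0.058,-0.1325,0.016,0,0,0.019]]' 1
python3 - <<'E'
from h import *
import pickle
s=observe()
P=pickle.load(open('w7.pkl','rb'))
o=np.array([534.6,-43.25]);a=-.28;B=np.array([[np.cos(a),np.sin(a)],[-np.sin(a),np.cos(a)]])
fr=lambda X:((X[:,:2]-o)@B.T).round(1)
print('mid',fr(ray(P,[(319.3,186)],55)))
P=camera_params('wrist');f=grab_frame('wrist')[...,::-1];cv2.imwrite('pics/w8.png',f)
g=cv2.GaussianBlur(cv2.cvtColor(f,cv2.COLOR_BGR2HSV),(5,5),0)
u,v=proj(P,[[462,-306,20]])[0].astype(int);print(u,v,g[v-4,u-4],g[v+15,u-4],g[v,u+40])
for t in (128,):
  for b in blobs((g[...,1]<t)&(g[...,2]>75),P,20,300): print(b)
print(s['tcp_pos'],s['tcp_rot'][:,1])
E
```

```text
t: 18.45
tcp_pos: [410.0, -307.1, 217.5]
tcp_rot: [[-1.0, -0.02, 0.0], [-0.02, 1.0, 0.0], [-0.0, 0.0, -1.0]]
force: [1.2, -0.5, -0.3]
grip_width: 85.3
grip_force: 0.0
mid [[-9.5  0.6]]
318 213 [ 16 116 219] [ 16 116 219] [ 14 135 190]
(array([ 17., 336.]), (array([ 678.1, -785. ]), array([177.8,  68.6]), np.float64(0.195)))
(array([434., 268.]), (array([ 537.5, -149.7]), array([95.3, 31.2]), np.float64(0.618)))
(array([207., 268.]), (array([ 545.4, -453.8]), array([90.6, 16.1]), np.float64(-0.554)))
(array([520., 271.]), (array([542.2, -16.6]), array([129. , 118.9]), np.float64(-0.246)))
(array([317., 210.]), (array([ 460.6, -307.3]), array([113.6,  33.9]), np.float64(0.019)))
(array([181., 234.]), (array([ 510.8, -481.6]), array([215.5,  63.5]), np.float64(-0.263)))
(array([ 46., 142.]), (array([ 378.8, -637.2]), array([135.1,  21. ]), np.float64(-1.57)))
(array([ 43., 109.]), (array([ 339.4, -634.2]), array([99.2, 11.6]), np.float64(1.557)))
(array([35., 74.]), (array([ 298.9, -633.8]), array([98.4, 17.7]), np.float64(-1.519)))
(array([41., 36.]), (array([ 260.9, -618.8]), array([98.7, 12. ]), np.float64(-1.57)))
[ 409.96027677 -307.05221792  217.45439244] [-2.02444424e-02  9.99795060e-01  1.77756152e-05]
```

```bash
python3 -m crank '[[0.09,0,-0.1,0,0,0],[0.09,0,-0.1,0,0,0],[0.077,0,-0.12,0,0,0],[0,0,-0.14,0,0,0],[0,0,-0.14,0,0,0],[0,0,-0.14,0,0,0],[0,0,-0.14,0,0,0],[0,0,-0.11,0,0,0],[0,0,-0.05,0,0,0],[0,0,0,0,0,0]]' 1
python3 -m crank '[[0,0,0,0,0,0],[0,0,0,0,0,0],[0,0,0,0,0,0],[0,0,0,0,0,0],[0,0,0,0,0,0],[0,0,0,0,0,0],[0,0,0,0,0,0],[0,0,0,0,0,0],[0,0,0,0,0,0],[0,0,0,0,0,0]]' -1 25
```

```text
t: 19.5
tcp_pos: [461.1, -305.7, 8.2]
tcp_rot: [[-1.0, -0.019, -0.003], [-0.019, 1.0, 0.001], [0.003, 0.001, -1.0]]
force: [0.5, -0.4, 0.5]
grip_width: 85.1
grip_force: 0.0
t: 20.5
tcp_pos: [462.7, -306.4, 10.5]
tcp_rot: [[-1.0, -0.019, 0.002], [-0.019, 1.0, -0.001], [-0.002, -0.001, -1.0]]
force: [-1.4, 0.8, 5.3]
grip_width: 31.4
grip_force: 25.6
```

```bash
python3 -m crank '[[0,0,0.05,0,0,0],[0,0,0.15,0,0,0],[0,0,0.2,0,0,0],[0,0,0.2,0,0,0],[0,0,0.15,0,0,0],[0.035,0.1,0,0,0,-0.02],[0.035,0.15,0,0,0,-0.02],[0.035,0.15,0,0,0,-0.02],[0.035,0.15,0,0,0,-0.02],[0.035,0.15,0,0,0,-0.02]]'
python3 -m crank '[[0.035,0.15,0,0,0,-0.02],[0.035,0.15,0,0,0,-0.02],[0.035,0.15,0,0,0,-0.02],[0.0385,0.1775,0,0,0,-0.03],[0,0,0,0,0,0],[0,0,0,0,0,0],[0,0,0,0,0,0],[0,0,0,0,0,0],[0,0,0,0,0,0],[0,0,0,0,0,0]]'
python3 - <<'E'
from h import *
import pickle
s=observe();print(s['tcp_pos'],s['tcp_rot'][:,1],s['grip_width'],s['force'])
P=camera_params('wrist');f=grab_frame('wrist');pickle.dump(P,open('w9.pkl','wb'));cv2.imwrite('pics/w9.png',f[...,::-1])
E
```

```text
t: 21.5
tcp_pos: [496.8, -164.8, 159.8]
tcp_rot: [[-0.99, 0.139, -0.0], [0.139, 0.99, 0.0], [0.0, 0.0, -1.0]]
force: [-0.6, -0.5, -0.5]
grip_width: 31.0
grip_force: 24.9
t: 22.5
tcp_pos: [525.6, -41.1, 159.5]
tcp_rot: [[-0.961, 0.277, -0.0], [0.277, 0.961, -0.0], [0.0, -0.0, -1.0]]
force: [-1.2, 0.8, 0.4]
grip_width: 31.2
grip_force: 25.0
[525.56722084 -41.14300075 159.51454902] [ 2.76769228e-01  9.60936414e-01 -4.62710322e-05] 31.21292926261043 [-1.17275153  0.78398915  0.40978472]
```

View pics/w9.png

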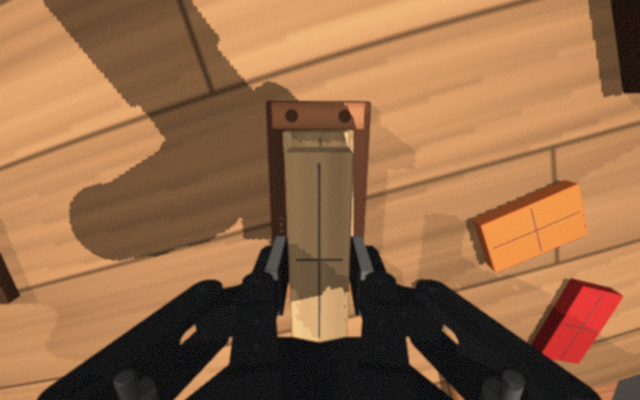

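The narrow blank is held square with its cross at (319.5,260). I lower it.

```bash
python3 -m crank '[[0.007,-0.002,-0.1,0,0,0],[0,0,-0.1,0,0,0],[0,0,-0.1,0,0,0],[0,0,-0.09,0,0,0],[0,0,-0.05,0,0,0],[0,0,-0.02,0,0,0],[0,0,-0.008,0,0,0],[0,0,0,0,0,0],[0,0,0,0,0,0],[0,0,0,0,0,0]]'
python3 -m crank '[[0,0,0,0,0,0],[0,0,0,0,0,0],[0,0,0,0,0,0],[0,0,0,0,0,0],[0,0,0,0,0,0],[0,0,0,0,0,0],[0,0,0.1,0,0,0],[0,0,0.2,0,0,0],[0,0,0.2,0,0,0],[0,0,0.15,0,0,0]]' 1
python3 - <<'E'
from h import *
import pickle
s=observe();print(s['tcp_pos'],s['grip_width'])
P=camera_params('wrist');f=grab_frame('wrist');pickle.dump(P,open('w10.pkl','wb'));cv2.imwrite('pics/w10.png',f[...,::-1])
E
```

```text
t: 23.55
tcp_pos: [527.5, -40.9, 66.5]
tcp_rot: [[-0.961, 0.276, 0.001], [0.276, 0.961, 0.0], [-0.001, 0.0, -1.0]]
force: [-0.7, -0.0, -0.3]
grip_width: 31.3
grip_force: 25.0
t: 24.55
tcp_pos: [527.6, -41.1, 198.6]
tcp_rot: [[-0.961, 0.276, 0.003], [0.276, 0.961, -0.0], [-0.003, 0.001, -1.0]]
force: [1.0, -0.1, -0.9]
grip_width: 85.2
grip_force: 0.0
[527.63934185 -41.08920202 198.64120756] 85.2184232204997
```

View pics/w10.png

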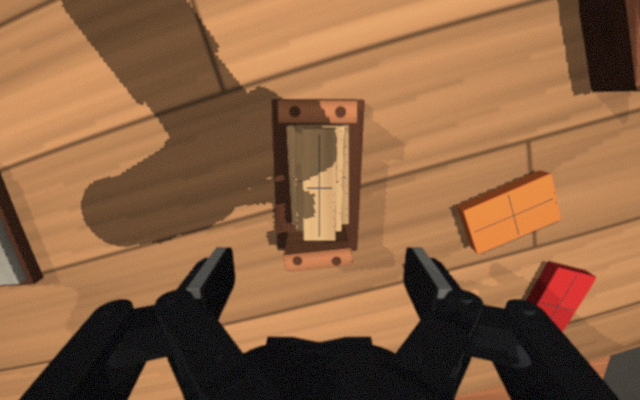

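The stack is complete, with the narrow cross at (319,187) and steps on both sides. Next is the wedge.

```bash
python3 - <<'E'
from h import *
import pickle
P=pickle.load(open('w10.pkl','rb'))
o=np.array([534.6,-43.25]);a=-.28;B=np.array([[np.cos(a),np.sin(a)],[-np.sin(a),np.cos(a)]])
fr=lambda X:((X[:,:2]-o)@B.T).round(1)
print('narrow',fr(ray(P,[(319,187)],75)),'stop/cheek in',fr(ray(P,[(278,123),(359,122),(285,250),(352,248)],75)))
P=pickle.load(open('w2.pkl','rb'))
print(ray(P,[(285,22),(310,22),(296,138),(308,138)],54).round(1))
E
python3 -m crank '[[-0.06,0.16,0.01,0,0,0.018],[-0.06,0.16,0.01,0,0,0.018],[-0.06,0.16,0.01,0,0,0.018],[-0.06,0.16,0.01,0,0,0.018],[-0.06,0.16,0.01,0,0,0.018],[-0.06,0.16,0.01,0,0,0.018],[-0.06,0.16,0.01,0,0,0.018],[-0.06,0.16,0.01,0,0,0.018],[-0.06,0.16,0.01,0,0,0.017],[-0.06,0.16,0.01,0,0,0.017]]' 1
python3 - <<'E'
from h import *
import pickle
s=observe();print(s['tcp_pos'],s['tcp_rot'][:,1])
P=camera_params('wrist');f=grab_frame('wrist');pickle.dump(P,open('w11.pkl','wb'));f=f[...,::-1];cv2.imwrite('pics/w11.png',f)
u,v=proj(P,[[460,290,54]])[0].astype(int);print(u,v)
c=f[max(v-90,0):v+90,u-60:u+60];print(max(v-90,0),u-60)
cv2.imwrite('pics/w11c.png',cv2.convertScaleAbs(cv2.resize(c,None,fx=3.3,fy=3.3,interpolation=cv2.INTER_CUBIC),alpha=1.6))
E
```

```text
narrow [[-9.2  0.8]] stop/cheek in [[-68.3 -35.7]
 [-69.2  36.3]
 [ 57.3 -33.6]
 [ 55.   34.4]]
[[404.3 280.5  54. ]
 [404.3 304.4  54. ]
 [514.3 288.9  54. ]
 [514.3 301.5  54. ]]
t: 25.6
tcp_pos: [406.3, 280.2, 215.8]
tcp_rot: [[-1.0, -0.001, -0.0], [-0.001, 1.0, 0.0], [0.0, 0.0, -1.0]]
force: [0.6, -0.7, 0.0]
grip_width: 85.4
grip_force: 0.0
[406.30982208 280.22746776 215.81311003] [-1.31372909e-03  9.99999137e-01  2.27468675e-05]
326 225
135 266
```

View pics/w11c.png

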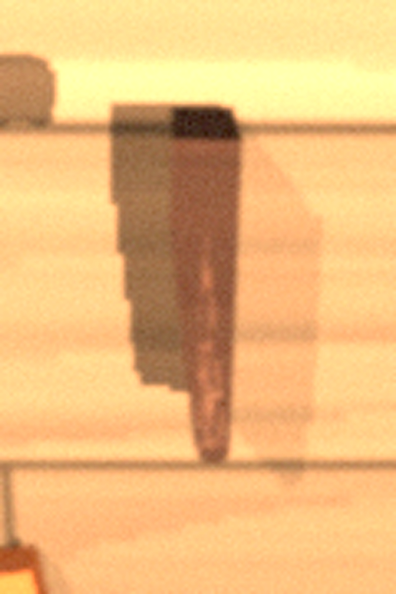

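The wedge's top face runs from the head end, crop (171..240,137), to the round nose at (212,463). The right side is the straight flat face.

```bash
python3 - <<'E'
from h import *
import pickle
P=pickle.load(open('w11.pkl','rb'))
c=np.array([(171,137),(240,137),(175,250),(238,250),(232,430),(212,463)])/3.3+[266,135]
print(ray(P,c,54).round(1))
E
```

```text
[[403.2 279.8  54. ]
 [403.2 302.2  54. ]
 [442.2 281.2  54. ]
 [442.2 302.4  54. ]
 [510.8 301.8  54. ]
 [524.4 294.8  54. ]]
```

```bash
python3 -m crank '[[0.066,0.0525,-0.05,0,0,0],[0,0,-0.12,0,0,0],[0,0,-0.14,0,0,0],[0,0,-0.14,0,0,0],[0,0,-0.14,0,0,0],[0,0,-0.14,0,0,0],[0,0,-0.14,0,0,0],[0,0,-0.1,0,0,0],[0,0,-0.035,0,0,0],[0,0,0,0,0,0]]' 1
python3 -m crank '[[0,0,0,0,0,0],[0,0,0,0,0,0],[0,0,0,0,0,0],[0,0,0,0,0,0],[0,0,0,0,0,0],[0,0,0,0,0,0],[0,0,0,0,0,0],[0,0,0,0,0,0],[0,0,0,0,0,0],[0,0,0,0,0,0]]' -1 60
```

```text
t: 26.65
tcp_pos: [420.0, 289.0, 14.2]
tcp_rot: [[-1.0, -0.0, -0.001], [-0.0, 1.0, -0.002], [0.001, -0.002, -1.0]]
force: [0.7, -0.6, 1.1]
grip_width: 85.7
grip_force: 0.0
t: 27.65
tcp_pos: [420.6, 289.9, 15.6]
tcp_rot: [[-1.0, -0.0, 0.001], [-0.0, 1.0, 0.001], [-0.001, 0.001, -1.0]]
force: [-1.7, -0.9, 5.1]
grip_width: 22.5
grip_force: 59.2
```

```bash
python3 -m crank '[[0,0,0.05,0,0,0],[0,0,0.15,0,0,0],[0,0,0.2,0,0,0],[0,0,0.2,0,0,0],[0,0,0.05,0,0,0],[0.04,-0.17,0,0,0,0.055],[0.04,-0.17,0,0,0,0.055],[0.04,-0.17,0,0,0,0.055],[0.04,-0.17,0,0,0,0.055],[0.04,-0.17,0,0,0,0.055]]'
python3 -m crank '[[0.0424,-0.1705,0,0,0,0.0547],[0.0424,-0.1705,0,0,0,0.0547],[0.0424,-0.1705,0,0,0,0.0547],[0.0424,-0.1705,0,0,0,0.0547],[0.0424,-0.1705,0,0,0,0.0547],[0.0424,-0.1705,0,0,0,0.0547],[0.0424,-0.1705,0,0,0,0.0547],[0.0424,-0.1705,0,0,0,0.0547],[0.0424,-0.1705,0,0,0,0.0547],[0.0424,-0.1705,0,0,0,0.0547]]'
python3 -m crank '[[0,0,-0.1,0,0,0],[0,0,-0.15,0,0,0],[0,0,-0.15,0,0,0],[0,0,-0.1,0,0,0],[0,0,-0.05,0,0,0],[0,0,-0.015,0,0,0],[0,0,0,0,0,0],[0,0,0,0,0,0],[0,0,0,0,0,0],[0,0,0,0,0,0]]'
python3 - <<'E'
from h import *
import pickle
s=observe();P=camera_params('top');f=grab_frame('top');
o=np.array([534.6,-43.25]);a=-.28;B=np.array([[np.cos(a),np.sin(a)],[-np.sin(a),np.cos(a)]])
fr=lambda X:((X[:,:2]-o)@B.T).round(1)
print(fr(s['tcp_pos'][None]),s['tcp_pos'],np.arctan2(-s['tcp_rot'][0,1],s['tcp_rot'][1,1]))
P=camera_params('wrist');pickle.dump(P,open('w12.pkl','wb'));f=grab_frame('wrist')[...,::-1];cv2.imwrite('pics/w12.png',f)
E
```

```text
t: 28.65
tcp_pos: [459.9, 118.1, 144.7]
tcp_rot: [[-0.907, -0.422, -0.001], [-0.422, 0.907, -0.0], [0.001, 0.0, -1.0]]
force: [0.7, 0.6, -1.3]
grip_width: 22.4
grip_force: 58.9
t: 29.65
tcp_pos: [544.8, -222.8, 144.5]
tcp_rot: [[-0.273, -0.962, -0.001], [-0.962, 0.273, 0.0], [-0.0, 0.001, -1.0]]
force: [0.7, 0.7, -1.5]
grip_width: 22.2
grip_force: 58.9
t: 30.65
tcp_pos: [545.6, -221.5, 32.7]
tcp_rot: [[-0.276, -0.961, 0.002], [-0.961, 0.276, -0.0], [-0.0, -0.002, -1.0]]
force: [-0.3, -0.2, -0.8]
grip_width: 22.5
grip_force: 58.9
[[  59.8 -168.3]] [ 545.58568609 -221.51688109   32.74653624] 1.2913897164407364
```

View pics/w12.png

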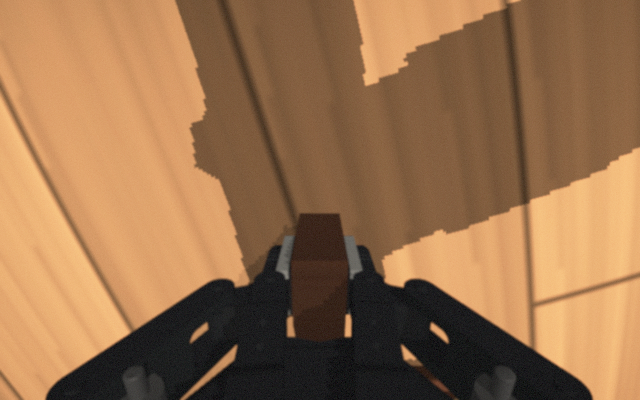

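```bash
python3 - <<'E'
from h import *
import pickle
o=np.array([534.6,-43.25]);a=-.28;B=np.array([[np.cos(a),np.sin(a)],[-np.sin(a),np.cos(a)]])
fr=lambda X:((X[:,:2]-o)@B.T).round(1)
for n in('w10','w7','w4'):
    P=pickle.load(open(n+'.pkl','rb'));g=cv2.GaussianBlur(cv2.imread(f'pics/{n}.png')[...,2],(5,3),0).astype(float)
    for y in(-28,-20,20,28):
        R=lambda x,yy,z:proj(P,[[*(o+np.array([x,yy])@B),z]])[0]
        u=int(round(R(58,y,75)[0])); v0=int(R(58,y,75)[1]); col=g[v0-9:v0+10,u]; k=np.argmax(np.diff(col)); 
        print(n,y,'cheek',fr(ray(P,[(u,v0-9+k+.5)],75))[0],'exp',round(63.1-(y+35)/8,1),np.diff(col).max().round())
E
```

```text
w10 -28 cheek [ 61.3 -27.7] exp 62.2 31.0
w10 -20 cheek [ 60.1 -20.5] exp 61.2 29.0
w10 20 cheek [55.5 20.2] exp 56.2 31.0
w10 28 cheek [55.6 28.3] exp 55.2 30.0
w7 -28 cheek [ 62.1 -28.2] exp 62.2 33.0
w7 -20 cheek [ 61.  -20.3] exp 61.2 32.0
w7 20 cheek [56.5 20. ] exp 56.2 31.0
w7 28 cheek [55.4 27.8] exp 55.2 33.0
w4 -28 cheek [ 61.7 -27.8] exp 62.2 32.0
w4 -20 cheek [ 60.6 -20.5] exp 61.2 29.0
w4 20 cheek [56.4 20.3] exp 56.2 31.0
w4 28 cheek [55.4 27.5] exp 55.2 33.0
```

```bash
python3 -m crank '[[-0.0024,0.0007,-0.004,0,0,0],[0.0124,0.0433,0,0,0,0],[0.0124,0.0433,0,0,0,0],[0.0124,0.0433,0,0,0,0],[0.0124,0.0433,0,0,0,0],[0.0124,0.0433,0,0,0,0],[0,0,0,0,0,0],[0,0,0,0,0,0],[0,0,0,0,0,0],[0,0,0,0,0,0]]'
cat > st.py <<'E'
from h import *
s=observe();o=np.array([534.6,-43.25]);a=-.28;B=np.array([[np.cos(a),np.sin(a)],[-np.sin(a),np.cos(a)]])
t=B@(s['tcp_pos'][:2]-o);print('wedge frame xy',t.round(1)+[0,43],'F frame',(B@s['force'][:2]).round(1))
E
python3 st.py
```

```text
t: 31.75
tcp_pos: [556.9, -178.3, 31.1]
tcp_rot: [[-0.276, -0.961, -0.0], [-0.961, 0.276, -0.0], [0.0, 0.0, -1.0]]
force: [0.1, -0.1, -0.2]
grip_width: 22.2
grip_force: 58.9
wedge frame xy [ 58.8 -80.7] F frame [ 0.2 -0.1]
```

```bash
python3 -m crank '[[0.0044,0.0223,0,0,0,0],[0.0044,0.0223,0,0,0,0],[0.0044,0.0223,0,0,0,0],[0.0044,0.0223,0,0,0,0],[0.0044,0.0223,0,0,0,0],[0.0044,0.0223,0,0,0,0],[0.0044,0.0223,0,0,0,0],[0.0044,0.0223,0,0,0,0],[0.0044,0.0223,0,0,0,0],[0,0,0,0,0,0]]'; python3 st.py
```

```text
t: 32.75
tcp_pos: [565.1, -137.3, 31.1]
tcp_rot: [[-0.275, -0.961, 0.0], [-0.961, 0.275, 0.0], [-0.0, -0.0, -1.0]]
force: [0.9, -0.6, -0.3]
grip_width: 22.4
grip_force: 58.9
wedge frame xy [ 55.3 -38.9] F frame [ 1.1 -0.4]
```

```bash
python3 -m crank '[[0.0016,0.0099,0,0,0,0],[0.0016,0.0099,0,0,0,0],[0.0016,0.0099,0,0,0,0],[0.0016,0.0099,0,0,0,0],[0.0016,0.0099,0,0,0,0],[0.0016,0.0099,0,0,0,0],[0,0,0,0,0,0],[0,0,0,0,0,0],[0,0,0,0,0,0],[0,0,0,0,0,0]]'; python3 st.py
```

```text
t: 33.75
tcp_pos: [566.9, -126.0, 31.1]
tcp_rot: [[-0.276, -0.961, 0.0], [-0.961, 0.276, 0.0], [-0.0, -0.0, -1.0]]
force: [1.4, -0.8, -0.4]
grip_width: 22.8
grip_force: 58.9
wedge frame xy [ 53.9 -27.6] F frame [ 1.6 -0.4]
```

```bash
python3 -m crank '[[0.0016,0.01,0,0,0,0],[0,0,0,0,0,0],[0.0016,0.01,0,0,0,0],[0,0,0,0,0,0],[0.0016,0.01,0,0,0,0],[0,0,0,0,0,0],[0,0,0,0,0,0],[0,0,0,0,0,0],[0,0,0,0,0,0],[0,0,0,0,0,0]]'; python3 st.py
```

```text
t: 34.75
tcp_pos: [567.4, -123.9, 31.5]
tcp_rot: [[-0.276, -0.961, -0.001], [-0.961, 0.276, -0.006], [0.006, -0.0, -1.0]]
force: [1.4, -16.4, -1.4]
grip_width: 22.4
grip_force: 59.0
wedge frame xy [ 53.8 -25.5] F frame [  5.8 -15.3]
```

```bash
python3 -m crank '[[0,0,0,0,0,0],[0,0,0,0,0,0],[0,0,0,0,0,0],[0,0,0,0,0,0],[0,0,0,0,0,0],[0,0,0,0,0,0],[0,0,0,0,0,0],[0,0,0,0,0,0],[0,0,0,0,0,0],[0,0,0,0,0,0]]' 1
python3 -m crank '[[0,0,0.05,0,0,0],[0,0,0.1,0,0,0],[0,0,0.2,0,0,0],[0,0,0.2,0,0,0],[0,0,0.2,0,0,0],[0,-0.1,0.1,0,0,0],[0,-0.1,0.1,0,0,0],[0,0,0,0,0,0],[0,0,0,0,0,0],[0,0,0,0,0,0]]'
python3 -m crank '[[-0.03,0.09,0,0,0,-0.082],[-0.03,0.09,0,0,0,-0.082],[-0.03,0.09,0,0,0,-0.082],[-0.03,0.09,0,0,0,-0.082],[-0.03,0.09,0,0,0,-0.082],[-0.03,0.09,0,0,0,-0.082],[-0.03,0.09,0,0,0,-0.082],[-0.03,0.09,0,0,0,-0.082],[-0.03,0.09,0,0,0,-0.082],[-0.03,0.09,0,0,0,-0.082]]'
python3 - <<'E'
from h import *
import pickle
o=np.array([534.6,-43.25]);a=-.28;B=np.array([[np.cos(a),np.sin(a)],[-np.sin(a),np.cos(a)]])
fr=lambda X:((X[:,:2]-o)@B.T).round(1)
for n in 'ab':
    P=camera_params('wrist');f=grab_frame('wrist')[...,::-1].copy()
pickle.dump(P,open('w13.pkl','wb'));cv2.imwrite('pics/w13.png',f)
# rectify plane z into frame coords at 1 px/mm; dark = wedge / shows profiles
def warp(z,x0,x1,y0,y1):
    xs,ys=np.meshgrid(np.arange(x0,x1),np.arange(y0,y1)); F=np.stack([xs.ravel(),ys.ravel()],1)
    p=proj(P,np.c_[F@B+o,np.full(len(F),z)]).astype(np.float32).reshape(*xs.shape,2)
    return cv2.remap(cv2.GaussianBlur(f,(3,3),0),p[...,0],p[...,1],cv2.INTER_LINEAR)
w=warp(69,30,80,-110,-30); g=w[...,2].astype(int)
print('wedge z69, rows y=-110.. step8, cols x=30.. step 3');print(g[::6,::3])
w=warp(75,-80,60,-20,20)[...,2].astype(int);print('narrow x profile y=-8,8'); print(w[12,0:30:2],w[28,0:30:2]);print(w[12,115:140:2],w[28,115:140:2])
E
```

```text
t: 35.75
tcp_pos: [567.8, -120.0, 31.1]
tcp_rot: [[-0.276, -0.961, -0.0], [-0.961, 0.276, 0.0], [0.0, 0.0, -1.0]]
force: [0.4, 0.0, 0.8]
grip_width: 85.6
grip_force: 0.0
t: 36.75
tcp_pos: [567.3, -159.4, 220.3]
tcp_rot: [[-0.276, -0.961, -0.002], [-0.961, 0.276, 0.001], [-0.0, 0.002, -1.0]]
force: [0.3, -0.1, -0.4]
grip_width: 85.3
grip_force: 0.0
t: 37.75
tcp_pos: [506.8, 21.2, 220.2]
tcp_rot: [[-1.0, 0.001, -0.002], [0.001, 1.0, -0.0], [0.002, -0.0, -1.0]]
force: [0.8, 1.1, 0.4]
grip_width: 85.1
grip_force: 0.0
wedge z69, rows y=-110.. step8, cols x=30.. step 3
[[142 132 168 181 185 184 181 179 182 181 178 174 175 178 177 177 177]
 [125 151 175 185 187 181 179 180 182 178 175 174 178 179 177 176 177]
 [135 166 183 188 186 179 179 181 180 177 174 175 179 178 178 177 174]
 [157 177 185 187 183 180 181 182 179 174 174 177 178 178 177 175 170]
 [135 156 182 179 161 158 158 158 154 152 152 157 171 178 177 173 167]
 [ 89  89  82  51  70  94  95  95  95  94  95 104 158 178 175 167 166]
 [ 45  41  39  42  71  95  96  95  96  95  95 107 159 176 171 166 171]
 [ 38  40  41  43  73  97  96  95  96  97  97 109 161 173 167 168 174]
 [ 40  41  41  41  71  95  96  97  96  96  97 108 156 170 166 170 179]
 [ 42  41  42  42  72  96  97  96  98  97  97 106 153 166 168 176 183]
 [ 41  41  42  43  70  93  95  97  98  94  96 108 155 165 171 178 155]
 [ 38  41  42  42  67  93  93 103 105  93  95 115 158 169 161  81  42]
 [ 36  40  44  44  67  90  93 103 109  94  92 114 124 105  88  80  81]
 [ 38  40  42  43  66  90  93 101  94  81  80  80  80  81  79  74  64]]
narrow x profile y=-8,8
[108 108 106 102  98  93 102 120 121 122 121 123 123 123 122] [107 107 105 101  98  92  95 106 120 160 197 206 207 205 179]
[224 224 220 187 128 115 117 122 112  99  94  92 122] [218 218 214 182 128 106 108 114 106  93  89 116 160]
```

```bash
python3 -c "
from station import *
print(sign_off())"
```

```text
the job is handed in; nothing more can be done
None
```

I handed the job in with all three blanks stacked wide, mid, narrow and the wedge driven tight at about 15 N. Measured in the frame, its flat face is at x ≈ 42 and its origin at y ≈ -25 mm. The narrow blank is pressed to the stop, the wide and mid blanks were placed within a millimetre of it and not re-measured after driving, everything is released with the arm clear, and sign-off returned no verdict. I viewed 15 pictures, one over the limit of 14.

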